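# Seat the well plate and lock the nest lever

## Robot

A 6-joint arm with a two-finger parallel gripper is mounted at the origin on the work surface. World frame = base frame: x ahead of the robot, y to its left, z up, the work surface at z = 0. Lengths are in mm, angles in rad, forces in N, time in s.
With the tool pointing down it reaches from about 275 to 775 mm from the base axis. Payload 14.6 kg.
Tool frame: the origin (TCP) lies midway between the tips of the shut fingers; the grasp point (between the pads) lies 19 mm behind it; z points along the fingers, x is the direction in which the jaws open and shut, and the axes are right-handed (so a half turn about z gives the same grasp; the last joint's range is limited). The gripper opens to 85 mm and grips with 20 to 120 N. Pads are 22 mm wide; open, the fingers measure 114 mm over their backs; the gripper's body (76 mm by 85 mm) begins 54 mm behind the grasp point. The pads swing forward as they close: fully open they stand 13 mm farther back than shut.
Start: joints at [1.032, 0.263, -0.048, 1.259, 0, 1.415], TCP at [196.589, 486.807, 231.278] pointing down, gripper open.
Joint ranges: [-2.65, 2.65], [-0.89, 1.7], [-1.18, 1.37], [-2.13, 2.11], [-1.35, 1.29], [-3.14, 3.14]. Speed limits (rad/s): [1.89, 1.89, 2.57, 2.79, 3.14, 3.14].

## Interface

Orientations are given as a unit quaternion [x, y, z, w].
In Python, from cell import sense, snapshot, get_calibration, robot gives the robot as it stands.
- The arm moves only by the tool jog_arm, never from a script. Its argument "motion" is a list of rows, each a list of 7 numbers: the shift along the tool's x, y, z in cm, then the turn, a rotation vector about the tool's x, y, z in rad, then the gripper command: -1 is fully open, 1 is shut, values between are in proportion. In form: [[tx, ty, tz, wx, wy, wz, gripper], ...]. A call has 1 to 12 rows; each row is the pose to reach, as a shift and turn from the pose measured when the call began, along the tool's axes at that moment; what a row does not reach only later rows make up. A row lasts 1/12 s, in which the tool goes at most 41.7 mm and 7.16 degrees, less where a joint would pass 70% of its speed; a pose out of reach is approached as far as the arm can. A call with a gripper value outside its range is refused whole. The fingers move at their own pace and stop on an object; "squeeze" is the grip in N (left out, the last holds). Time passes only in rows, so rows that repeat a pose let the fingers close. It gives the time, the measured TCP pose, the force and the opening at its end, in the units of the state.
- sense(): the state, without advancing time (a new reading comes with each control period).
- snapshot(name): name is "scene" or "top"; returns the picture (384x512x3 uint8, red, green, blue); there is no depth.
- get_calibration(name): a dict with "intrinsics" (3x3 intrinsics, pixels), "world_to_cam" (4x4, takes a point from world to camera coordinates). Camera axes: x right, y down, z forward; pixel columns grow to the right and rows downward; lengths in mm; the calibration is good to about 2 mm. A picture is of the moment at which its call begins. get_calibration takes no time and is no camera call.
- robot.finish_job(): hands the job in, once; it reports no verdict.
The state is a dict: "clock": time; "joint_pos": joint angles; "dq": joint speeds; "tau": joint torques, N m; "ee_pos": TCP position; "ee_rot": TCP orientation; "contact_force": force on the tool from outside, world axes, zero at the start; "torque": the same for the moment, N m; "grip_width": finger opening in mm.
Only numpy, scipy, OpenCV 4.12 (cv2) and the standard library are available. Lean on these libraries where they do the work, as an engineer would, in place of code of your own. Each camera call takes 0.05 s, during which the arm holds its last target.

## Task

One of the two plate nests holds a white well plate that is not fully in. With the fingertips, and without picking anything up, first push that plate fully home against the end stop of its nest; then push the knob of the same nest's locking lever round, past its first click, all the way to its second stop, so that the tongue holds the plate down. Leave the empty nest's lever and everything else on the bench where they are.

Things in the scene. Friction and masses are not known exactly. Their poses are not given: they have to be found in the camera images.
- nest_loaded: Fixed nest that holds the plate. Origin: centre of the plate bed's underside, on the table (z 0); +x runs from its open front (robot side) to its end stop, +y left, z up. Aluminium bed 160 x 110 mm, top at 20 mm; side rails (inner faces y +-44.5 mm, tops at 28 mm); end-stop face at x +70 mm, top 33 mm. To its right (-y) a grey deck, 20 mm high, to y -175 mm carries the lever; only the knob stands above 45 mm.
- nest_empty: Fixed nest, identical to the loaded one but without a plate. Origin: centre of the plate bed's underside, on the table (z 0); +x runs from its open front (robot side) to its end stop, +y left, z up. Leave its lever alone.
- plate: White 24-well plate, 127.8 (x) x 85.5 (y) x 14.4 mm, about 120 g, loose in the loaded nest, 20 to 36 mm short of the end stop. Origin: centre of its underside; its x lies along nest +x. Its underside is 20 mm, its top 34.4 mm above the table. Fully home its origin is at nest x +6 mm.
- lever_loaded (a joint): Angle of the loaded nest's lever, rad, counter-clockwise from above; knob direction from pivot = 205 deg + angle from nest +x. 0 open, 0.65 first detent (rests there), 1.12 second stop. Pushing the knob takes 1 N, about 4 N to enter the detent, 6-7 N to leave it; past 0.95 a spring drives it to the stop and keeps it there. Starts 0 to 0.18.
- knob_loaded (a point): Top centre of the loaded nest's lever knob: black upright post, 18 mm across, 43 to 95.5 mm above the table (this point at 95.5), 85 mm from the pivot; moves with the lever. Steel bar under it 14 mm wide, 37 to 44 mm above the table.
- pivot_loaded (a point): Top of the loaded nest's lever pivot (vertical axis), 44.5 mm above the table, at nest x +30, y -70 mm. Beyond the pivot the lever is a 42 mm hold-down tongue that swings 3 mm above the plate's rim when locked.
- lever_empty (a joint): Angle of the empty nest's lever, rad, counter-clockwise from above; knob direction from pivot = 205 deg + angle from nest +x. 0 open, 0.65 first detent (rests there), 1.12 second stop. Pushing the knob takes 1 N, about 4 N to enter the detent, 6-7 N to leave it; past 0.95 a spring drives it to the stop and keeps it there. Starts 0 to 0.18. Leave alone.
- knob_empty (a point): Top centre of the empty nest's lever knob: black upright post, 18 mm across, 43 to 95.5 mm above the table (this point at 95.5), 85 mm from the pivot; moves with the lever. Steel bar under it 14 mm wide, 37 to 44 mm above the table.
- reagent_bottle: Bystander: amber glass bottle with black cap, 64 mm across, 130 mm tall; origin: centre of its underside. Leave it where it is.
- jar: Bystander: white plastic jar, 56 mm across, 60 mm tall; origin: centre of its underside. Leave it where it is.
- tip_box: Bystander: blue pipette-tip box with clear lid, 120 x 85 x 65 mm; origin: centre of its underside. Leave it where it is.
- beaker: Bystander: clear open beaker, 68 mm across, 80 mm tall; origin: centre of its underside. Leave it where it is.
- marker: Bystander: grey marker pen with black cap lying flat, 130 mm long, 17 mm thick; origin: centre of its underside. Leave it where it is.
- vial: Bystander: small amber vial standing upright, 20 mm across, 50 mm tall; origin: centre of its underside. Leave it where it is.
- tube_rack: Bystander: grey tube rack with white-capped tubes, 100 x 160 x 64 mm; origin: centre of its underside. Leave it where it is.
Mind the look-alikes: they are no part of the job. Several things have the shape of the plate; the one meant has the colours described above.

How it is judged (in metres and radians):
On the way, in this order (a step that is already met when the one before it is completed fails the run):
1. the plate is pushed home against the end stop (x of plate in the frame of nest_loaded between 0.0035 and 0.01 m and z of plate in the frame of nest_loaded between 0.017 and 0.023 m and angle between plate's own z axis and vertical below 0.05 rad), for 0.2 s.
2. the lever of the loaded nest is past its first detent and at the second stop (value of joint lever_loaded above 1.06 rad), for 0.2 s.
At the end, for the whole second after the job is handed in: The plate lies flat in its nest within 2.5 mm of its home position against the end stop (nest x above 3.5 mm), and that nest's lever is at the second stop (above 1.06 of 1.12 rad), at rest (all of step 1 and value of joint lever_loaded above 1.06 rad and linear speed of plate below 0.02 m/s); the robot touches nothing.
It fails at once if the plate is lifted more than 10 mm off the bed or tipped (z of plate in the frame of nest_loaded above 0.03 m or angle between plate's own z axis and vertical above 0.25 rad).
It fails at once if the empty nest's lever is moved more than 12 mm at the knob (distance of knob_empty from where it was at the start of the episode above 0.012 m).
It fails at once if a bystander is moved more than 20 mm or tipped over (distance of any of reagent_bottle, jar, tip_box, beaker, marker, vial, tube_rack from where it was at the start of the episode above 0.02 m or angle between any of reagent_bottle, jar, tip_box, beaker, vial, tube_rack's own z axis and vertical above 0.5 rad).
It also fails if it takes over 43 s, if anything falls off the work surface, if the arm or the gripper's body presses on something with over 40 N, if the wrist force passes 120 N, or if a joint passes its speed limit or range.

## Working session

There is one attempt and no reset: what is moved stays moved. The work goes in short steps, Python scripts to look and compute and a tool call to move; the robot and the scene stay as the last step left them, time stands still between calls to the robot, and variables do not carry over. Pictures are saved under pics/ and viewed, and the job is handed in when it is done.

Besides the shell and the picture viewer there is one more tool, called as name(argument=value, ...), one argument or row to a line, values as JSON. jog_arm: Moves the arm, as the interface text tells. Its arguments: {"type":"object","properties":{"motion":{"type":"array"},"squeeze":{"type":"number"}},"required":["motion"]}

```bash
mkdir -p pics; ls; python3 - <<'E'
from cell import sense, snapshot, get_calibration
import cv2
s=sense(); print(s)
for n in ("scene","top"):
    im=snapshot(n); cv2.imwrite(f"pics/{n}0.png",cv2.cvtColor(im,cv2.COLOR_RGB2BGR))
    c=get_calibration(n); print(n,c)
E
```

```text
pics
{'clock': 0.0, 'joint_pos': array([ 1.03168467e+00,  2.63543488e-01, -4.89553829e-02,  1.25939720e+00,
        1.08592146e-05,  1.41549606e+00]), 'dq': array([-0.00082906, -0.00086191,  0.00070786,  0.00032397,  0.00022568,
        0.00094524]), 'tau': array([-6.15097397e-04, -6.37609577e+01,  3.84565008e+01,  1.36779825e-02,
       -2.69147495e-04,  2.71997401e-06]), 'ee_pos': array([196.44616529, 486.5583622 , 230.80766887]), 'ee_rot': array([ 8.28992417e-01,  5.59259573e-01, -5.00225137e-04,  2.28396342e-04]), 'contact_force': array([-0.06935737, -0.03820808,  0.09545024]), 'torque': array([0.01341104, 0.02339554, 0.03255775]), 'grip_width': 85.29772646726519}
scene {'intrinsics': array([[393.18862489,   0.        , 250.99387989],
       [  0.        , 393.18862489, 194.48475194],
       [  0.        ,   0.        ,   1.        ]]), 'world_to_cam': array([[ 8.10771862e-01,  5.85316913e-01,  7.28692630e-03,
        -4.39995985e+02],
       [ 4.95034265e-01, -6.78963971e-01, -5.42170640e-01,
        -1.83807824e+02],
       [-3.12394085e-01,  4.43183978e-01, -8.40236810e-01,
         1.34849892e+03],
       [ 0.00000000e+00,  0.00000000e+00,  0.00000000e+00,
         1.00000000e+00]])}
top {'intrinsics': array([[409.18957307,   0.        , 256.4784595 ],
       [  0.        , 409.18957307, 192.16517797],
       [  0.        ,   0.        ,   1.        ]]), 'world_to_cam': array([[ 1.75545982e-02, -9.99773925e-01, -1.19973244e-02,
         2.47249280e+01],
       [-9.88585717e-01, -1.55598978e-02, -1.49853827e-01,
         5.47542716e+02],
       [ 1.49633271e-01,  1.44910072e-02, -9.88635370e-01,
         1.17511084e+03],
       [ 0.00000000e+00,  0.00000000e+00,  0.00000000e+00,
         1.00000000e+00]])}
```

View pics/scene0.png

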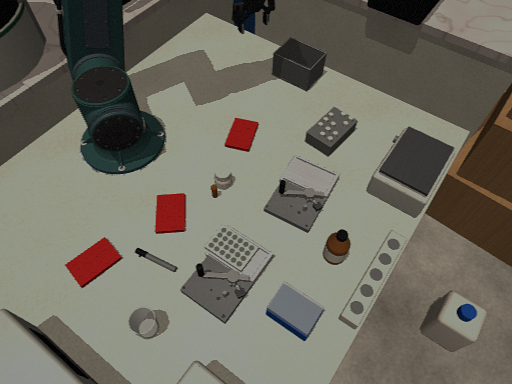

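View pics/top0.png

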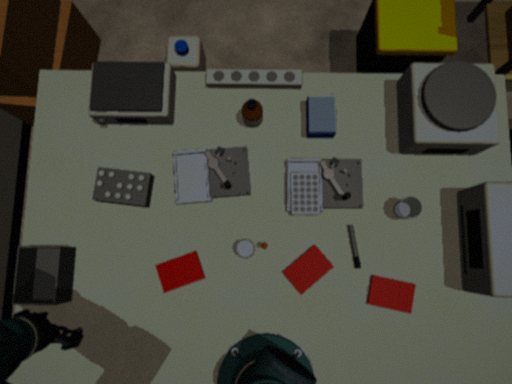

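Scene view: the white 24-well plate is at about (232,248), with its nest's lever knob at (200,270). Top view: plate (304,188), knob (344,195). 

Candidates (top pixels):
- White well plate in nest: (304,188). This is the one that matches the description.
- Empty nest bed: (192,176), with its knob at (226,184).
- Red plates: (180,271), (308,268), (391,293).
- Tube rack: (123,187).
- Blue tip box: (320,116).

Next, a close crop of both views.

```bash
python3 - <<'E'
import cv2,numpy as np
t=cv2.imread("pics/top0.png")[140:230,265:385]; s=cv2.imread("pics/scene0.png")[210:330,165:285]
a=cv2.resize(t,None,fx=6,fy=6,interpolation=cv2.INTER_CUBIC); b=cv2.resize(s,None,fx=5,fy=5,interpolation=cv2.INTER_CUBIC)
for im,st,x0,y0,f in((a,10,265,140,6),(b,10,165,210,5)):
    for k in range(0,im.shape[1]//f,st): cv2.putText(im,str(x0+k),(k*f,8),0,.3,(0,0,255),1); cv2.line(im,(k*f,10),(k*f,16),(0,0,255),1)
    for k in range(0,im.shape[0]//f,st): cv2.putText(im,str(y0+k),(0,k*f+4),0,.3,(0,0,255),1)
cv2.imwrite("pics/tc.png",a); cv2.imwrite("pics/sc.png",b)
E
```

```text
(no output)
```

View pics/tc.png

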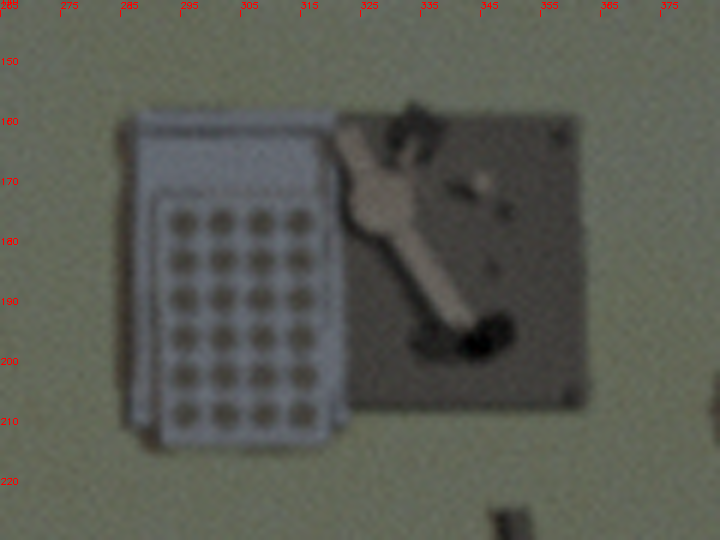

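View pics/sc.png

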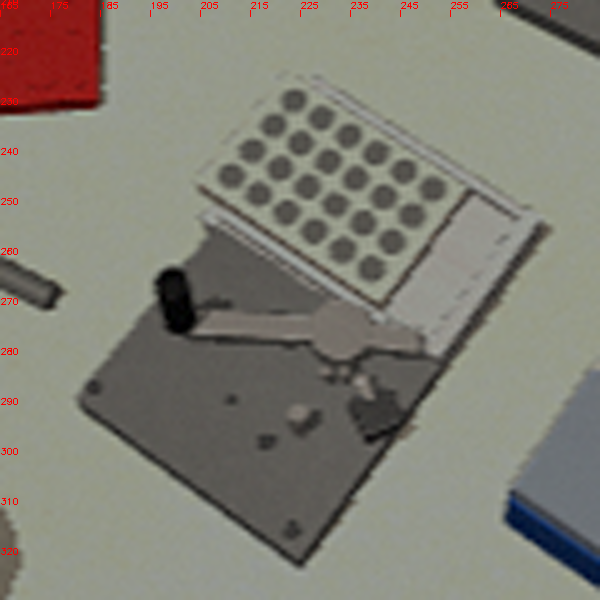

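```bash
cat > h.py <<'E'
import numpy as np
from cell import get_calibration
def ray(n,uv):
    c=get_calibration(n);T=c["world_to_cam"];R=T[:3,:3];o=-R.T@T[:3,3]
    d=R.T@np.linalg.inv(c["intrinsics"])@np.r_[uv,1.]; return o,d
def onz(n,uv,z):
    o,d=ray(n,uv); return o+d*(z-o[2])/d[2]
def tri(uv1,uv2):
    A=[];b=[]
    for n,uv in(("scene",uv1),("top",uv2)):
        o,d=ray(n,uv);d=d/np.linalg.norm(d);P=np.eye(3)-np.outer(d,d);A.append(P);b.append(P@o)
    return np.linalg.lstsq(np.vstack(A),np.hstack(b),rcond=None)[0]
E
python3 - <<'E'
from h import *
import cv2
np.set_printoptions(precision=1,suppress=True)
print("deckTop NR,FR", onz("top",(361.5,207.5),20),onz("top",(361,159.3),20))
print("deckScene NR,FR", onz("scene",(180.7,290),20),onz("scene",(225,322),20))
print("pivot",onz("top",(328.5,174),44.5),onz("scene",(233,276),44.5))
print("knob",onz("top",(348,194.5),95.5),onz("scene",(199,264.5),95.5), tri((199,264.5),(348,194.5)))
# dark deck mask top
for n,roi in(("top",(265,140,120,90)),("scene",(165,210,120,120))):
    im=cv2.imread(f"pics/{n}0.png");x,y,w,h=roi;g=cv2.cvtColor(im[y:y+h,x:x+w],cv2.COLOR_BGR2GRAY)
    t,m=cv2.threshold(g,0,255,cv2.THRESH_BINARY_INV+cv2.THRESH_OTSU)
    # knob
    k=(g<28).astype(np.uint8); nn,l,st,ce=cv2.connectedComponentsWithStats(k)
    for i in range(1,nn):
        if st[i,4]>6: print(n,"dark",st[i]+[x,y,0,0,0],ce[i]+[x,y])
# holes
im=cv2.imread("pics/scene0.png");g=cv2.cvtColor(im,cv2.COLOR_BGR2GRAY)[220:275,200:260]
m=cv2.adaptiveThreshold(cv2.resize(g,None,fx=4,fy=4,interpolation=cv2.INTER_CUBIC),255,0,cv2.THRESH_BINARY_INV,61,12)
nn,l,st,ce=cv2.connectedComponentsWithStats(m)
P=[]
for i in range(1,nn):
    if 150<st[i,4]<700 and max(st[i,2:4])<34: P.append(onz("scene",(ce[i]-1.5)/4+[200,220],34.4)[:2])
P=np.array(P);print(len(P));print(P)
r=cv2.minAreaRect(P.astype(np.float32));print("scene wells",r, P.mean(0))
im=cv2.imread("pics/top0.png");g=cv2.cvtColor(im,cv2.COLOR_BGR2GRAY)[168:216,288:322]
m=cv2.adaptiveThreshold(cv2.resize(g,None,fx=6,fy=6,interpolation=cv2.INTER_CUBIC),255,0,cv2.THRESH_BINARY_INV,51,8)
nn,l,st,ce=cv2.connectedComponentsWithStats(m)
P=np.array([onz("top",(ce[i]-2.5)/6+[288,168],34.4)[:2] for i in range(1,nn) if 150<st[i,4]<1200 and max(st[i,2:4])<36])
print(len(P));r=cv2.minAreaRect(P.astype(np.float32));print("top wells",r,P.mean(0))
E
```

```text
deckTop NR,FR [ 508.7 -281.7   20. ] [ 656.8 -283.2   20. ]
deckScene NR,FR [ 516.9 -283.6   20. ] [ 663.5 -280.6   20. ]
pivot [ 604.7 -179.8   44.5] [ 612.  -177.9   44.5]
knob [ 536.3 -226.    95.5] [ 536.3 -219.1   95.5] [ 537.  -222.7  102.3]
top dark [341 193   9   7  43] [345.4 196. ]
scene dark [165 231   6   2   7] [167.4 231.1]
scene dark [177 230   7   2   9] [179.6 230.2]
scene dark [196 264   8  13  65] [199.7 269.8]
scene dark [238 295   7   3   7] [241.  296.1]
scene dark [267 311  18  16  62] [275.6 318.7]
25
[[ 502.4  -80.2]
 [ 521.9  -79.7]
 [ 502.8  -99.5]
 [ 541.5  -79.4]
 [ 522.3  -99.5]
 [ 502.8 -119.2]
 [ 560.5  -79.1]
 [ 542.   -99.2]
 [ 522.7 -118.7]
 [ 580.   -79. ]
 [ 503.3 -138.5]
 [ 560.7  -98.7]
 [ 542.  -118.6]
 [ 599.5  -78.3]
 [ 522.9 -138.1]
 [ 580.2  -98.4]
 [ 561.2 -118.1]
 [ 542.2 -137.7]
 [ 599.6  -98.2]
 [ 580.4 -117.8]
 [ 561.5 -137.6]
 [ 600.  -117.5]
 [ 581.  -137.2]
 [ 600.3 -136.7]
 [ 547.  -200.8]]
scene wells ((551.8839111328125, -139.9234619140625), (97.3365707397461, 121.49441528320312), 1.0145269632339478) [ 551.2 -112.2]
25
top wells ((552.0552978515625, -103.77029418945312), (103.44617462158203, 72.97679901123047), 1.4569623470306396) [ 551.1 -109.2]
```

Measured so far:
- Plate centre is about (551,-108), nest yaw about +1°. The 24 wells give a 19.4 mm pitch at the rim height, which is consistent.
- Pivot is about (608,-179). Knob is about (537,-222), and at 83 mm from the pivot it agrees with the stated 85 mm.
- Lever angle is about 0.09, inside the stated start range.

The crop shows the white 24-well plate short of its stop, so this is the right nest. I'll shut the fingers and move to a point in front of the plate.

jog_arm(
  motion=[
    [-46,45,7,0,0,-0.4,1],
    [-46,45,7,0,0,-0.4,1],
    [-46,45,7,0,0,-0.4,1],
    [-46,45,7,0,0,-0.4,1],
    [-46,45,7,0,0,-0.4,1],
    [-46,45,7,0,0,-0.4,1],
    [-46,45,7,0,0,-0.4,1],
    [-46,45,7,0,0,-0.4,1],
    [-46,45,7,0,0,-0.4,1],
    [-46,45,7,0,0,-0.4,1],
    [-46,45,7,0,0,-0.4,1],
    [-46,45,7,0,0,-0.4,1],
  ],
)

```text
clock: 1.1
ee_pos: [381.1, 37.1, 178.5]
ee_rot: [0.701, 0.713, -0.0, 0.0]
contact_force: [1.1, 1.2, 0.2]
grip_width: -0.0
```

jog_arm(
  motion=[
    [-14.7,6.1,5,0,0,0,1],
    [-14.7,6.1,5,0,0,0,1],
    [-14.7,6.1,5,0,0,0,1],
    [-14.7,6.1,5,0,0,0,1],
    [-14.7,6.1,5,0,0,0,1],
    [-14.7,6.1,10,0,0,0,1],
    [-14.7,6.1,15.1,0,0,0,1],
    [-14.7,6.1,15.1,0,0,0,1],
    [-14.7,6.1,15.1,0,0,0,1],
    [-14.7,6.1,15.1,0,0,0,1],
  ],
)

```text
clock: 1.93
ee_pos: [443.9, -108.8, 27.5]
ee_rot: [0.701, 0.713, -0.001, -0.001]
contact_force: [-0.6, -0.2, 0.4]
grip_width: 0.1
```

```bash
python3 - <<'E'
from cell import *
import cv2
a=snapshot("scene");b=snapshot("top")
a=cv2.resize(a[190:330,130:300],None,fx=3,fy=3);b=cv2.resize(b[130:270,265:385],None,fx=3,fy=3)
cv2.imwrite("pics/p1.png",cv2.cvtColor(cv2.hconcat([a,b]),cv2.COLOR_RGB2BGR))
E
```

```text
(no output)
```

View pics/p1.png

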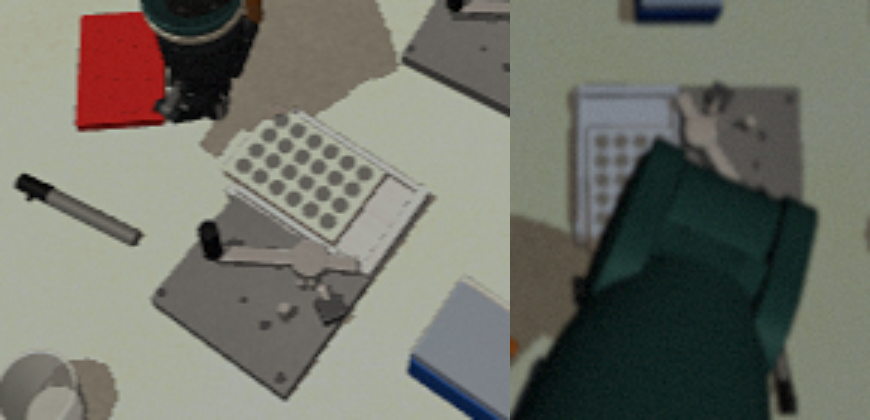

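The picture shows the shut fingers in front of the plate at crop pixel (205,110), clear of the red plate and the knob. Now I'll push.

jog_arm(
  motion=[
    [0,1.5,0.1,0,0,0,1],
    [0,2.6,0.1,0,0,0,1],
    [0,3.0,0.1,0,0,0,1],
    [0,3.4,0.1,0,0,0,1],
    [0,3.8,0.1,0,0,0,1],
    [0,4.2,0.1,0,0,0,1],
    [0,4.6,0.1,0,0,0,1],
    [0,4.8,0.1,0,0,0,1],
    [0,5.0,0.1,0,0,0,1],
  ],
)

```text
clock: 2.78
ee_pos: [495.3, -108.5, 28.0]
ee_rot: [0.701, 0.713, -0.0, 0.001]
contact_force: [-0.8, 0.7, 1.8]
grip_width: 0.1
```

jog_arm(
  motion=[
    [0,0.3,0.1,0,0,0,1],
    [0,0.5,0.1,0,0,0,1],
    [0,0.7,0.1,0,0,0,1],
    [0,0.8,0.1,0,0,0,1],
    [0,0.9,0.1,0,0,0,1],
  ],
)

```text
clock: 3.2
ee_pos: [504.5, -108.4, 27.0]
ee_rot: [0.701, 0.713, -0.0, 0.001]
contact_force: [-0.2, 0.5, 0.5]
grip_width: 0.2
```

```bash
python3 - <<'E'
from cell import *
import cv2
print(sense()["contact_force"])
a=snapshot("scene")
a=cv2.resize(a[210:310,180:290],None,fx=5,fy=5,interpolation=cv2.INTER_CUBIC)
cv2.imwrite("pics/p2.png",cv2.cvtColor(a,cv2.COLOR_RGB2BGR))
E
```

```text
[-0.23608787  0.5454021   0.46907563]
```

View pics/p2.png

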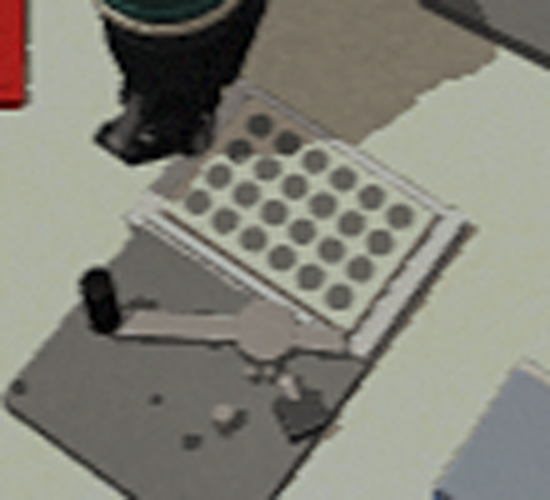

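The plate has moved nearly to the end stop (around crop pixel (400,270)), with a thin gap left. I'll continue in 1 mm steps and watch the force.

jog_arm(
  motion=[
    [0,0.2,0,0,0,0,1],
    [0,0.3,0,0,0,0,1],
    [0,0.4,0,0,0,0,1],
    [0,0.4,0,0,0,0,1],
  ],
)

```text
clock: 3.58
ee_pos: [508.9, -108.3, 27.0]
ee_rot: [0.701, 0.713, 0.0, 0.001]
contact_force: [0.1, -0.2, -0.2]
grip_width: 0.1
```

jog_arm(
  motion=[
    [0,0.1,0,0,0,0,1],
    [0,0.2,0,0,0,0,1],
    [0,0.3,0,0,0,0,1],
    [0,0.3,0,0,0,0,1],
  ],
)

```text
clock: 3.92
ee_pos: [509.3, -108.2, 26.7]
ee_rot: [0.701, 0.713, -0.002, -0.0]
contact_force: [-15.3, -2.3, 10.4]
grip_width: -0.1
```

```bash
python3 - <<'E'
from cell import *
import cv2
print(sense()["contact_force"])
a=snapshot("scene")
a=cv2.resize(a[210:310,180:290],None,fx=5,fy=5,interpolation=cv2.INTER_CUBIC)
cv2.imwrite("pics/p3.png",cv2.cvtColor(a,cv2.COLOR_RGB2BGR))
E
```

```text
[-15.28289764  -2.31615063  10.37169567]
```

View pics/p3.png

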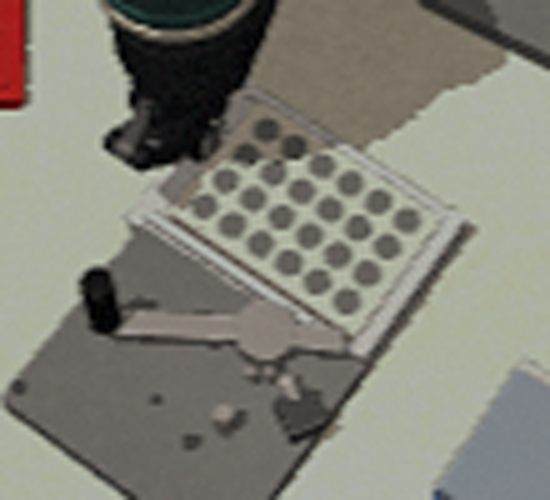

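Contact came at 509.3 with 15 N, as predicted (about 509), and the gap at the stop is gone. I'll back off and rise.

jog_arm(
  motion=[
    [0,0,0,0,0,0,1],
    [0,-1,0,0,0,0,1],
    [0,-2,0,0,0,0,1],
    [0,-3,-3,0,0,0,1],
    [0,-4,-7,0,0,0,1],
    [0,-5,-12,0,0,0,1],
    [0,-5,-12,0,0,0,1],
    [0,-5,-12,0,0,0,1],
  ],
)

```text
clock: 4.63
ee_pos: [460.1, -109.3, 149.8]
ee_rot: [0.702, 0.713, -0.001, 0.002]
contact_force: [-0.1, -0.6, 0.2]
grip_width: 0.3
```

```bash
python3 - <<'E'
from cell import *
from h import *
import cv2
np.set_printoptions(precision=1,suppress=True)
im=snapshot("scene")
g=cv2.cvtColor(im,cv2.COLOR_RGB2GRAY)
c=g[220:280,200:270]
m=cv2.adaptiveThreshold(cv2.resize(c,None,fx=4,fy=4,interpolation=cv2.INTER_CUBIC),255,0,cv2.THRESH_BINARY_INV,61,12)
nn,l,st,ce=cv2.connectedComponentsWithStats(m)
P=np.array([onz("scene",(ce[i]-1.5)/4+[200,220],34.4)[:2] for i in range(1,nn) if 150<st[i,4]<700 and max(st[i,2:4])<34])
P=P[P[:,1]>-160];print(len(P),P.mean(0),P.min(0),P.max(0))
nn,l,st,ce=cv2.connectedComponentsWithStats((g[250:290,185:215]<28).astype(np.uint8));print(st[1:]+[185,250,0,0,0],ce[1:]+[185,250])
a=cv2.resize(im[200:310,165:285],None,fx=5,fy=5,interpolation=cv2.INTER_CUBIC)
cv2.imwrite("pics/p4.png",cv2.cvtColor(a,cv2.COLOR_RGB2BGR))
E
```

```text
24 [ 584.7 -107.5] [ 535.9 -137.1] [633.7 -77.6]
[[197 264   7  13  63]] [[199.8 269.9]]
```

View pics/p4.png

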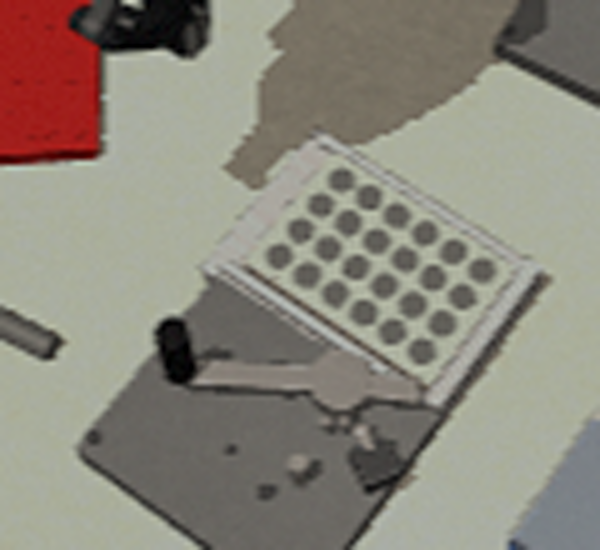

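The plate is home: its wells centre moved 33 mm to (584.7,-107.5). The plate-home pose gives a pivot of about (610,-177). The knob top is at about (536.5,-219.5), radius 85 mm and angle about 0.07, both as expected. Next, I'll turn the tool and come down between the plate and the knob.

jog_arm(
  motion=[
    [-8.3,5.9,0,0,0,1.06,1],
    [-8.3,5.9,0,0,0,1.06,1],
    [-8.3,5.9,0,0,0,1.06,1],
    [-8.3,5.9,0,0,0,1.06,1],
    [-8.3,5.9,0,0,0,1.06,1],
    [-8.3,5.9,0,0,0,1.06,1],
    [-8.3,5.9,0,0,0,1.06,1],
    [-8.3,5.9,0,0,0,1.06,1],
    [-8.3,5.9,0,0,0,1.06,1],
    [-8.3,5.9,0,0,0,1.06,1],
    [-8.3,5.9,0,0,0,1.06,1],
  ],
)

```text
clock: 5.6
ee_pos: [519.4, -190.8, 146.8]
ee_rot: [0.965, 0.261, -0.001, 0.001]
contact_force: [0.2, 0.6, -1.2]
grip_width: -0.2
```

jog_arm(
  motion=[
    [0,0,3,0,0,0,1],
    [0,0,6,0,0,0,1],
    [0,0,8.5,0,0,0,1],
    [0,0,8.8,0,0,0,1],
    [0,0,8.8,0,0,0,1],
  ],
)

```text
clock: 6.02
ee_pos: [518.2, -190.5, 57.6]
ee_rot: [0.965, 0.262, -0.002, -0.0]
contact_force: [-0.6, 0.1, 0.4]
grip_width: 0.1
```

```bash
python3 - <<'E'
from cell import *
import cv2
a=snapshot("scene")
a=cv2.resize(a[200:310,165:285],None,fx=5,fy=5,interpolation=cv2.INTER_CUBIC)
cv2.imwrite("pics/p5.png",cv2.cvtColor(a,cv2.COLOR_RGB2BGR))
E
```

```text
(no output)
```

View pics/p5.png

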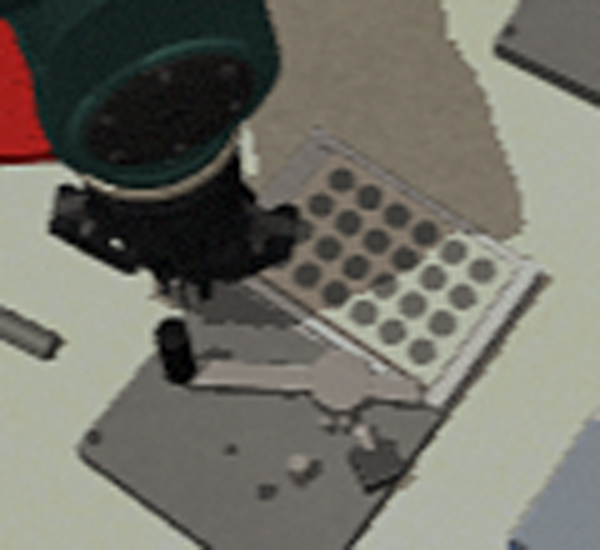

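The picture shows the fingertips beside the knob at crop pixel (190,290), clear of the plate and lever bar. Now I'll work out the arc in tool axes.

```bash
cat > arc.py <<'E'
import numpy as np
from cell import sense
from scipy.spatial.transform import Rotation as R
s=sense();q=R.from_quat(s["ee_rot"]);p=s["ee_pos"]
P=np.array([609.9,-177.1]);
import sys
off=float(sys.argv[1])
print(p,s["contact_force"])
for a in np.arange(float(sys.argv[2]),float(sys.argv[3]),.1):
    f=np.deg2rad(206)+a;t=np.array([-np.sin(f),np.cos(f)]);u=np.array([np.cos(f),np.sin(f)])
    w=np.r_[P+85*u-off*t,58]
    d=q.inv().apply(w-p)/10
    y0=np.arctan2(*q.as_matrix()[[1,0],0]);dy=(f+np.pi-y0+np.pi)%(2*np.pi)-np.pi
    print(round(a,2),w.round(),d.round(2),"wz",round(-dy,3))
E
python3 arc.py 20 0.0 1.25
```

```text
[ 519.13989607 -190.94402066   59.04180491] [ 0.43509813 -0.33462832 -0.35835108]
0.0 [ 525. -196.   58.] [0.21 0.75 0.1 ] wz 0.076
0.1 [ 527. -205.   58.] [-0.01  1.6   0.1 ] wz -0.024
0.2 [ 530. -213.   58.] [-0.15  2.46  0.1 ] wz -0.124
0.3 [ 534. -221.   58.] [-0.2   3.33  0.11] wz -0.224
0.4 [ 539. -228.   58.] [-0.16  4.2   0.11] wz -0.324
0.5 [ 544. -235.   58.] [-0.04  5.07  0.1 ] wz -0.424
0.6 [ 550. -241.   58.] [0.17 5.91 0.1 ] wz -0.524
0.7 [ 557. -247.   58.] [0.46 6.74 0.1 ] wz -0.624
0.8 [ 564. -252.   58.] [0.84 7.52 0.1 ] wz -0.724
0.9 [ 572. -256.   58.] [1.29 8.27 0.1 ] wz -0.824
1.0 [ 580. -259.   58.] [1.81 8.97 0.1 ] wz -0.924
1.1 [ 588. -262.   58.] [2.4  9.61 0.1 ] wz -1.024
1.2 [ 597. -263.   58.] [ 3.05 10.19  0.1 ] wz -1.124
```

jog_arm(
  motion=[
    [0,1.0,0.1,0,0,0,1],
    [0,1.6,0.1,0,0,-0.02,1],
    [-0.1,2.0,0.1,0,0,-0.07,1],
    [-0.15,2.45,0.1,0,0,-0.12,1],
    [-0.18,2.9,0.1,0,0,-0.17,1],
    [-0.2,3.3,0.1,0,0,-0.22,1],
    [-0.18,3.75,0.1,0,0,-0.27,1],
    [-0.16,4.2,0.1,0,0,-0.32,1],
  ],
)

```text
clock: 6.73
ee_pos: [539.6, -228.6, 59.5]
ee_rot: [0.91, 0.414, -0.001, 0.0]
contact_force: [-2.1, 5.4, 1.8]
grip_width: -0.3
```

```bash
python3 - <<'E'
from cell import *
import cv2
a=snapshot("scene")
a=cv2.resize(a[200:310,165:285],None,fx=5,fy=5,interpolation=cv2.INTER_CUBIC)
cv2.imwrite("pics/p6.png",cv2.cvtColor(a,cv2.COLOR_RGB2BGR))
E
python3 arc.py 20 0.4 1.35
```

```text
[ 540.27813662 -229.416286     59.50089966] [-0.34374082 -1.06320054 -0.68985254]
0.4 [ 539. -228.   58.] [ 0.02 -0.19  0.15] wz 0.003
0.5 [ 544. -235.   58.] [-0.14  0.67  0.15] wz -0.097
0.6 [ 550. -241.   58.] [-0.21  1.54  0.15] wz -0.197
0.7 [ 557. -247.   58.] [-0.2   2.41  0.15] wz -0.297
0.8 [ 564. -252.   58.] [-0.1   3.28  0.15] wz -0.397
0.9 [ 572. -256.   58.] [0.09 4.13 0.15] wz -0.497
1.0 [ 580. -259.   58.] [0.36 4.96 0.15] wz -0.597
1.1 [ 588. -262.   58.] [0.71 5.76 0.15] wz -0.697
1.2 [ 597. -263.   58.] [1.14 6.52 0.15] wz -0.797
1.3 [ 606. -264.   58.] [1.65 7.23 0.15] wz -0.897
```

View pics/p6.png

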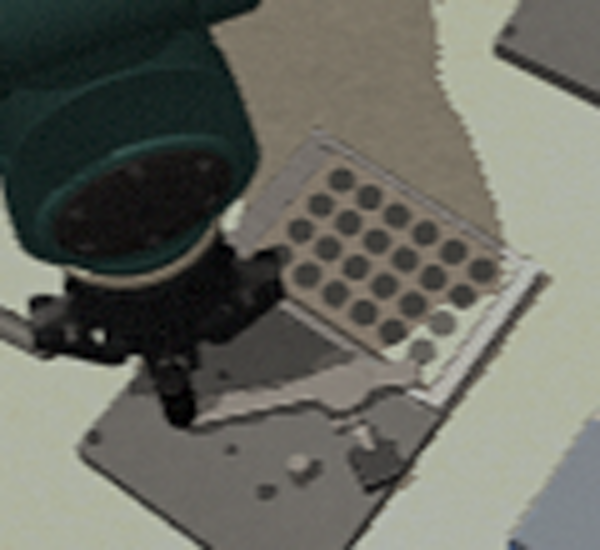

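The lever has turned to about 0.4 with the knob flat against the fingertips (crop pixel (178,400)). The tongue has begun to swing over the plate. I'll continue the arc.

jog_arm(
  motion=[
    [-0.07,0.3,0.15,0,0,-0.05,1],
    [-0.14,0.7,0.15,0,0,-0.1,1],
    [-0.18,1.1,0.15,0,0,-0.15,1],
    [-0.21,1.55,0.15,0,0,-0.2,1],
    [-0.21,2.0,0.15,0,0,-0.25,1],
    [-0.2,2.4,0.15,0,0,-0.3,1],
    [-0.15,2.85,0.15,0,0,-0.35,1],
    [-0.1,3.3,0.15,0,0,-0.4,1],
    [0,3.7,0.15,0,0,-0.45,1],
    [0.1,4.1,0.15,0,0,-0.5,1],
  ],
)

```text
clock: 7.62
ee_pos: [572.3, -256.2, 59.3]
ee_rot: [0.778, 0.628, -0.001, 0.001]
contact_force: [-2.2, 2.4, 0.7]
grip_width: -0.1
```

```bash
python3 - <<'E'
from cell import *
import cv2
a=snapshot("scene")
a=cv2.resize(a[200:310,165:285],None,fx=5,fy=5,interpolation=cv2.INTER_CUBIC)
cv2.imwrite("pics/p7.png",cv2.cvtColor(a,cv2.COLOR_RGB2BGR))
E
python3 arc.py 20 0.8 1.35
```

```text
[ 573.10450126 -256.59734014   59.28475791] [-1.22380418 -0.19200067 -0.01493843]
0.8 [ 564. -252.   58.] [ 0.31 -0.95  0.13] wz 0.108
0.9 [ 572. -256.   58.] [ 0.06 -0.12  0.13] wz 0.008
1.0 [ 580. -259.   58.] [-0.11  0.74  0.13] wz -0.092
1.1 [ 588. -262.   58.] [-0.19  1.61  0.13] wz -0.192
1.2 [ 597. -263.   58.] [-0.18  2.48  0.13] wz -0.292
1.3 [ 606. -264.   58.] [-0.08  3.35  0.13] wz -0.392
```

View pics/p7.png

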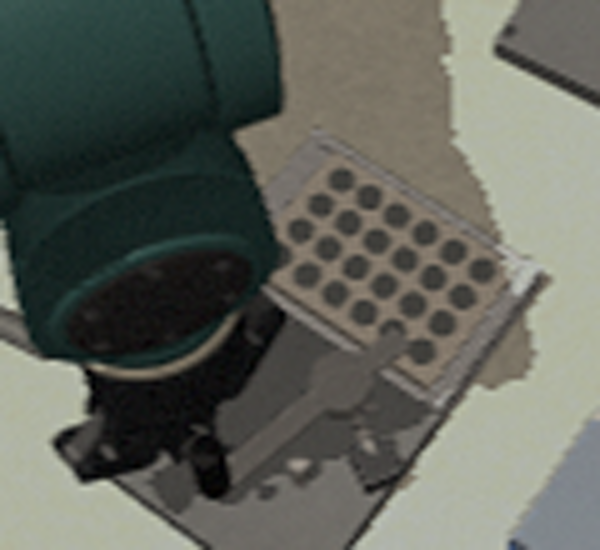

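The lever is past the first click at about 0.9, with the tongue over the plate at crop pixel (400,345). I'll finish the arc.

jog_arm(
  motion=[
    [-0.06,0.4,0.13,0,0,-0.05,1],
    [-0.11,0.75,0.13,0,0,-0.09,1],
    [-0.15,1.1,0.13,0,0,-0.14,1],
    [-0.18,1.4,0.13,0,0,-0.17,1],
    [-0.19,1.6,0.13,0,0,-0.19,1],
    [-0.19,1.7,0.13,0,0,-0.2,1],
    [-0.19,1.7,0.13,0,0,-0.2,1],
  ],
)

```text
clock: 8.25
ee_pos: [589.5, -262.4, 58.6]
ee_rot: [0.71, 0.704, -0.001, 0.002]
contact_force: [-0.1, -0.3, 1.2]
grip_width: 0.1
```

jog_arm(
  motion=[
    [0,0.1,0,0,0,0,1],
    [0,0.2,0,0,0,0,1],
    [0,0.2,0,0,0,0,1],
  ],
)

```text
clock: 8.5
ee_pos: [589.9, -262.4, 58.5]
ee_rot: [0.711, 0.703, -0.002, 0.001]
contact_force: [-11.8, -1.8, 5.2]
grip_width: -0.1
```

The lever is hard against its second stop (12 N). I'll retreat and rise, then look.

jog_arm(
  motion=[
    [0,-1,0,0,0,0,1],
    [0,-3,0,0,0,0,1],
    [0,-4,-3,0,0,0,1],
    [0,-6,-7,0,0,0,1],
    [0,-9,-11,0,0,0,1],
    [0,-13,-14,0,0,0,1],
    [0,-17,-15,0,0,0,1],
    [0,-20,-15,0,0,0,1],
    [0,-20,-15,0,0,0,1],
    [0,-20,-15,0,0,0,1],
  ],
)

```text
clock: 9.33
ee_pos: [388.9, -259.6, 210.0]
ee_rot: [0.712, 0.702, -0.002, 0.002]
contact_force: [0.3, 0.2, -0.1]
grip_width: -0.2
```

```bash
python3 - <<'E'
from cell import *
from h import *
import cv2
np.set_printoptions(precision=1,suppress=True)
im=snapshot("scene");cv2.imwrite("pics/full8.png",cv2.cvtColor(im,cv2.COLOR_RGB2BGR))
g=cv2.cvtColor(im,cv2.COLOR_RGB2GRAY)
c=g[220:280,200:270]
m=cv2.adaptiveThreshold(cv2.resize(c,None,fx=4,fy=4,interpolation=cv2.INTER_CUBIC),255,0,cv2.THRESH_BINARY_INV,61,12)
nn,l,st,ce=cv2.connectedComponentsWithStats(m)
P=np.array([onz("scene",(ce[i]-1.5)/4+[200,220],34.4)[:2] for i in range(1,nn) if 150<st[i,4]<700 and max(st[i,2:4])<34])
print(len(P),P.min(0),P.max(0))
nn,l,st,ce=cv2.connectedComponentsWithStats((g[270:320,190:250]<28).astype(np.uint8));print(st[1:]+[190,270,0,0,0],ce[1:]+[190,270])
a=cv2.resize(im[200:320,165:285],None,fx=5,fy=5,interpolation=cv2.INTER_CUBIC)
cv2.imwrite("pics/p8.png",cv2.cvtColor(a,cv2.COLOR_RGB2BGR))
E
```

```text
23 [ 536. -137.] [633.8 -77.6]
[[209 292   7  13  62]
 [244 295   1   1   1]
 [238 296   5   2   5]] [[212.  297.9]
 [244.  295. ]
 [240.  296.6]]
```

View pics/p8.png

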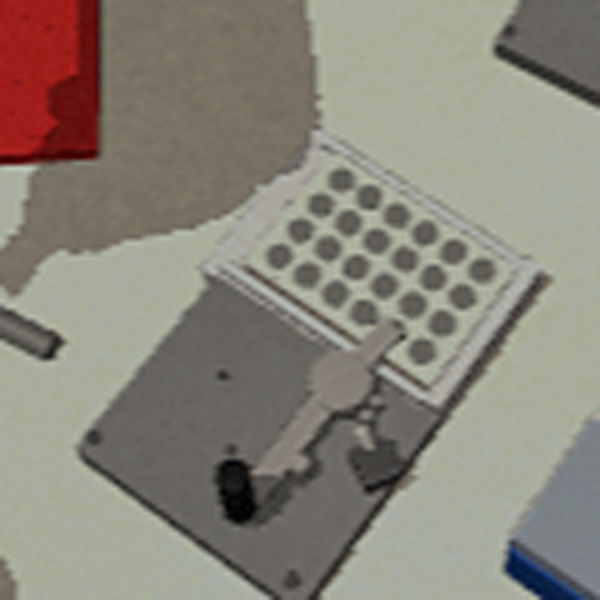

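View pics/full8.png

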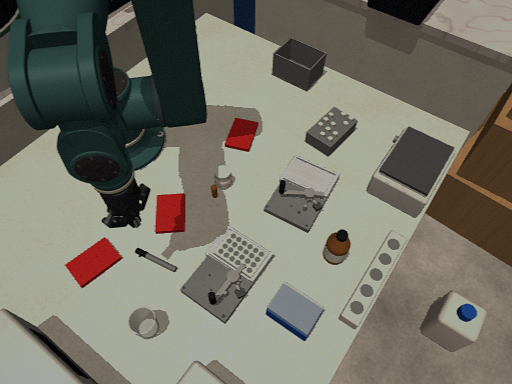

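```bash
python3 - <<'E'
from h import *
P=np.array([609.9,-177.1])
for uv in((211.4,293),(211.4,293.5),(199.2,265)):
    k=onz("scene",uv,95.5)[:2]-P; print(k+P,np.hypot(*k),np.deg2rad(np.degrees(np.arctan2(k[1],k[0]))%360-206))
E
```

```text
[ 608.85464332 -258.59634213] 81.50304626960467 1.10418438669805
[ 609.64419737 -259.57311024] 82.47350694800437 1.1139090823092217
[ 537.63260853 -219.88283788] 83.98182592979146 0.08073633052245204
```

The lever reads about 1.11 rad (second stop is 1.12), the plate's wells have not moved from the home position, the arm is clear and the other items are where they were. I'm handing it in.

```bash
python3 -c "
from cell import robot
print(robot.finish_job())"
```

```text
the job is handed in; nothing more can be done
None
```

The plate is home against its end stop, the loaded nest's lever is at its second stop, and I've handed the job in; it reports no verdict.

- **Plate:** I pushed it about 33 mm with shut fingertips until it met the stop at 15 N. Its wells stayed at the same position after the lever was turned.
- **Lever:** I swept the knob round its arc, past the first click, until it met the second stop at about 12 N. The last picture puts the lever at about 1.10–1.11 rad (required above 1.06), with the tongue over the plate's rim.
- **Everything else:** The empty nest's lever and the bystanders look unmoved by eye in the last scene picture; I did not measure them. The arm was clear with about zero contact force, and the clock was about 9.4 s of the 43 s allowed.
- **Small disagreements:**
  - The knob radius came out 1–3.5 mm short of 85 mm.
  - The two cameras differed by up to 8 mm on the pivot and deck points. I set the pivot from the plate's seated position instead.
  - The last well count found 23 of 24, because the tongue covers one.

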